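Screw the filler cap onto an outboard fuel tank

ROBOT

A 6-joint arm with a two-finger parallel gripper is mounted at the origin on the work surface. World frame = base frame: x ahead of the robot, y to its left, z up, the work surface at z = 0. Lengths are in m, angles in rad, forces in N, time in s.
With the tool pointing down it reaches from about 0.35 to 0.775 m from the base axis. Payload 5.5 kg.
Tool frame: the origin (TCP) lies at the very end of the fingers, on their centre line; the grasp point (between the pads) lies 19 mm behind it; z points along the fingers, y is the line along which they close (so a half turn about z gives the same grasp; the last joint's range is limited). The gripper opens to 85 mm and grips with 20 to 120 N. Pads are 22 mm wide; open, the fingers measure 114 mm over their backs; the gripper's body (76 mm by 85 mm) begins 54 mm behind the grasp point. The pads swing forward as they close: fully open they stand 13 mm farther back than shut.
Start: joints at [-1.435, 0.313, 0.046, 1.304, 0, 1.431], TCP at [0.157, -0.553, 0.231] pointing down, gripper open.
Joint ranges: [-2.76, 2.76], [-0.86, 1.69], [-1.03, 1.26], [-2.2, 2.34], [-1.47, 1.5], [-3.14, 3.14]. Speed limits (rad/s): [2.57, 2.57, 3.14, 3.14, 3.14, 3.14].

INTERFACE

Orientations are given as a unit quaternion [w, x, y, z].
In Python, from workcell import env, cams, ticket, spotter gives the robot as it stands.
- The arm moves only by the tool jog_arm, never from a script. Its argument "increments" is a list that holds one entry, the list of rows, each a list of 7 numbers: the shift along the tool's x, y, z in units of 0.25 m (1.0 is 0.25 m), then the turn, a rotation vector about the tool's x, y, z in units of 180 degrees (1.0 is 180 degrees), then the closure in counts, from 0 (fully open) to 255 (shut). A call has 1 to 20 rows; each row shifts and turns the commanded pose from where the row before left it, along the tool's axes as they then stand; what a row does not reach is not made up. A row lasts 1/10 s, in which the tool goes at most 50 mm and 8.59 degrees, less where a joint would pass 70% of its speed; a pose out of reach is approached as far as the arm can. A call with a number of a shift or a turn outside -1 to 1 is refused whole. A call with a gripper value outside its range is refused whole. The fingers move at their own pace and stop on an object; "force" is the grip in N (left out, the last holds). Time passes only in rows, so rows that do not move let the fingers close. It gives the time, the measured TCP pose, the force, the opening and the grip force at its end, in the units of the state.
- env.get_state(): the state, without advancing time (a new reading comes with each control period).
- cams.read_camera(name): name is "scene" or "top"; returns a dict with "pixels" (400x640x3 uint8, red, green, blue), "fx", "fy", "cx", "cy" (pixels), "k1" (the pictures are not rectified: a ray, as slopes to the right and down, at radius r is drawn at 1 + k1 r^2 times it, then the intrinsics apply), "xyz" and "attitude" of the camera in the world. Camera axes: x right, y down, z forward; pixel columns grow to the right and rows downward; lengths in m; the calibration is good to about 2 mm. A picture is of the moment at which its call begins. There is no depth.
- ticket.hand_in(): hands the job in; it is judged then, once.
Trained networks look in the newest picture that a camera, given by its name, has taken for a name from the list of things; names that differ only in an ending like _2 or _b are one class to them, and where a whole thing is asked for, a point or a joint stands for the part that bears it (a point fixed in the world has none). Each returns a list of dicts, best first, with "conf" (0 to 1); they miss things now and then, are a little off and sometimes report something else, mostly with a low value. They report only what shows in the picture. A call takes as long as a camera call. They do not tell look-alikes from the thing itself.
- spotter.find_in(target, camera): "uv" ([column, row] in pixels, amid what is visible of it).
- spotter.cut_out(target, camera): "region" (400x640 bool, what is visible of it) and "uv" ([column, row] in pixels, amid what is visible of it).
- spotter.landmark_of(target, camera): "uv" ([column, row] in pixels: a listed point, or the origin of a listed thing).
The state is a dict: "clock": time; "joint_pos": joint angles; "qvel": joint speeds; "tau": joint torques, N m; "tcp_pos": TCP position; "orientation": TCP orientation; "wrist_force": force on the tool from outside, world axes, zero at the start; "ft_torque": the same for the moment, N m; "finger_gap": finger opening in m; "grip_force": force on a finger pad.
Only numpy, scipy, OpenCV 4.12 (cv2) and the standard library are available. Lean on these libraries where they do the work, as an engineer would, in place of code of your own. Each camera call takes 0.05 s, during which the arm holds its last target. There are 200 camera calls.

TASK

Pick up the red filler cap and screw it onto the tank's filler neck until it is fully home, seated flat on the rim. Set it down lightly and turn it backward (anticlockwise from above) until you feel it drop into the start of the thread, then turn it forward (clockwise) until it is home; never force it, and leave the other things on the bench where they are.

Things in the scene. Friction and masses are not known exactly. Their poses are not given: they have to be found in the camera images.
- cap: Red round screw cap, 56 mm across, 34 mm high, 56 to 98 g, standing open side down on the bench; origin at the centre of its open underside, z up. Below its solid top is a thin skirt, bore 50 mm, with three inward lugs 120 degrees apart, reaching to 19.5 mm from the axis, 4.5 mm thick, centred 3 mm above the origin.
- tank: Portable outboard fuel tank, bare metal box 210 x 260 x 130 mm with a green stripe, heavy and fixed to the bench; origin under its centre, z up. Its top bears the filler neck, a black carry handle (36 mm high) and a low gauge; both are 70 mm or more from the neck's axis.
- filler (a point): Centre of the rim of the upright filler neck, 34 mm above the tank top; z up. Neck 36 mm across, its top 5 mm tapered to 31 mm; three-start right-hand thread, 47 mm across. Height of the cap's origin from this point: home -20 mm (flat on the rim); lugs on top of the thread -11 to -6 mm; dropped into a thread start -15.5 to -14 mm.
- socket: Bystander: steel wrench socket, upright, 28 mm across, 50 mm high; origin at the centre of its underside.
- tin: Bystander: round tin with a blue band, 60 mm across, 50 mm high; origin at the centre of its underside.
- driver: Bystander: screwdriver lying on the bench, 200 mm long; origin under its middle, x along it towards the tip.
- cap_grip (a point): Point on the cap's axis, 27 mm above its underside: the height to grip, at any yaw (solid upright ribbed wall from 20 to 34 mm). More than 40 N between cap and neck in all (pressing, or turning hard against a stop) spoils the thread: press with a few newtons, grip lightly (20 to 25 N) and stop turning when it resists.
- thread (a point): Foot of the neck, 34 mm below point filler. The thread's angle on the tank is unknown. Turned backward (anticlockwise from above) the cap rides up 24 mm per turn, at most 5 mm, then drops 9 mm within 110 degrees; 16 degrees on is a stop. Turned forward before the drop it jams high on a stop; after it, it sinks 24 mm per turn, home in 65 to 90 degrees; 12 degrees on is the end stop.
Not all that is in view belongs to the job. Several things look just like the cap: the one meant starts farthest to the robot's right.

How it is judged:
By the outcome, as a careful person would: the job done as asked, in the order asked, and still so for the second after the job is handed in, with the robot touching nothing.
It also fails if it takes over 59 s, if anything falls off the work surface, if the arm or the gripper's body presses on something with over 40 N, if the wrist force passes 120 N, or if a joint passes its speed limit or range.

## Working session

There is one attempt and no reset: what is moved stays moved. The work goes in short steps, Python scripts to look and compute and a tool call to move; the robot and the scene stay as the last step left them, time stands still between calls to the robot, and variables do not carry over. Pictures are saved under pics/ and viewed, at most 10 in all, crops included, and the job is handed in when it is done.

Besides the shell and the picture viewer there is one more tool, called after "Request:" as name(argument=value, ...) on one line, values as JSON. jog_arm: Moves the arm, as the interface text tells. Shifts and turns lie within -1 to 1; 1 stands for 0.25 m of shift or 180 degrees of turn. Its arguments: {"type":"object","properties":{"increments":{"type":"array"},"force":{"type":"number"}},"required":["increments"]}

```bash
mkdir -p pics
cat > h.py <<'E'
import numpy as np, cv2
from scipy.spatial.transform import Rotation as R
from workcell import env,cams,ticket,spotter
def rot(q): return R.from_quat([q[1],q[2],q[3],q[0]]).as_matrix()
def att(c):
    a=np.array(c["attitude"],float); return rot(a) if a.size==4 else a.reshape(3,3)
def ray(c,uv):
    K=np.array([[c["fx"],0,c["cx"]],[0,c["fy"],c["cy"]],[0,0,1.]])
    d=np.array([(uv[0]-c["cx"])/c["fx"],(uv[1]-c["cy"])/c["fy"]]); s=d.copy()
    for _ in range(20): s=d/(1+c["k1"]*(s@s))
    return np.array(c["xyz"]),att(c)@np.array([s[0],s[1],1])
def atz(c,uv,z):
    o,d=ray(c,uv); return o+d*(z-o[2])/d[2]
def tri(rs):
    A=0;b=0
    for o,d in rs:
        d=d/np.linalg.norm(d);P=np.eye(3)-np.outer(d,d);A=A+P;b=b+P@o
    return np.linalg.solve(A,b)
def save(c,n): cv2.imwrite("pics/"+n,cv2.cvtColor(c["pixels"],cv2.COLOR_RGB2BGR))
E
python3 - <<'E'
from h import *
s=env.get_state();print(s)
for n in("scene","top"):
    c=cams.read_camera(n);save(c,n+"0.png");print(n,{k:v for k,v in c.items() if k!="pixels"})
    for t,z in(("cap_grip",.027),("cap",0),("filler",.164),("tank",0),("socket",0),("tin",0)):
        for r in spotter.landmark_of(t,n): print(t,r["uv"],round(r["conf"],2),atz(c,r["uv"],z).round(3))
E
```

```text
{'clock': 0.0, 'joint_pos': array([-1.43462069e+00,  3.13994901e-01,  4.49432030e-02,  1.30360123e+00,
       -1.52957934e-05,  1.43121238e+00]), 'qvel': array([ 9.17629776e-04, -2.33268828e-04,  1.35727025e-03, -2.83443463e-04,
        2.81134013e-05,  2.21109193e-03]), 'tau': array([-1.67914145e-04, -4.80622780e+01,  2.98537284e+01,  1.93740567e-02,
        3.49145455e-05, -1.20577238e-05]), 'tcp_pos': array([ 0.15648233, -0.55274709,  0.23039738]), 'orientation': array([-9.28311207e-04,  9.90509203e-01,  1.37443286e-01, -6.06592028e-06]), 'wrist_force': array([ 0.17959849, -0.62986838,  0.33324698]), 'ft_torque': array([ 0.06231124, -0.06110459, -0.03179065]), 'grip_force': 0.0, 'finger_gap': 0.08512937875892942}
scene {'fx': 375.9015424742639, 'fy': 375.9015424742639, 'cx': 314.0915621238082, 'cy': 202.01363839031276, 'k1': 0.009281336412393492, 'xyz': array([ 1.22313247, -0.19394509,  0.61502645]), 'attitude': array([-0.36643941,  0.67031263,  0.56642239, -0.30914207])}
cap_grip [270.9, 204.1] 0.89 [ 0.311 -0.165  0.027]
cap_grip [264.9, 223.5] 0.86 [ 0.403 -0.187  0.027]
cap_gr
[... 718 characters left out ...]
tude': array([-0.02055265,  0.7159478 , -0.69763203,  0.01748979])}
cap_grip [387.6, 199.2] 0.78 [ 0.483 -0.247  0.027]
cap_grip [362.5, 234.9] 0.69 [ 0.383 -0.18   0.027]
cap_grip [345.4, 152.9] 0.66 [ 0.609 -0.128  0.027]
cap_grip [359.6, 267.9] 0.53 [ 0.292 -0.174  0.027]
cap [357.5, 265.0] 0.84 [ 0.298 -0.171  0.   ]
cap [360.8, 233.8] 0.83 [ 0.385 -0.178  0.   ]
cap [346.6, 156.2] 0.76 [ 0.604 -0.133  0.   ]
cap [389.4, 200.8] 0.58 [ 0.48  -0.257  0.   ]
filler [249.7, 151.2] 0.82 [0.582 0.115 0.164]
tank [239.4, 151.0] 0.66 [0.612 0.173 0.   ]
tank [375.5, 159.1] 0.47 [ 0.598 -0.215  0.   ]
socket [374.8, 156.1] 0.57 [ 0.607 -0.213  0.   ]
tin [336.0, 199.3] 0.74 [ 0.481 -0.106  0.   ]
```

View pics/top0.png

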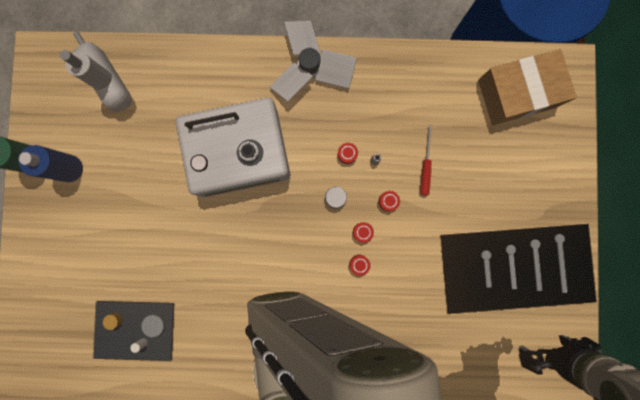

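View pics/scene0.png

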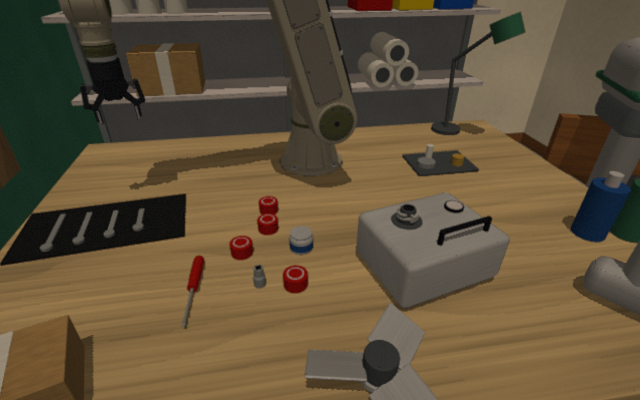

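The target is the rightmost cap, at top (389,201) and scene (241,247). The neck is at top (249,151) and scene (406,212). Next I'll refine both positions.

```bash
cat >> h.py <<'E'
def proj(c,P):
    p=(np.atleast_2d(P)-c["xyz"])@att(c); s=p[:,:2]/p[:,2:]; s=s*(1+c["k1"]*(s**2).sum(1))[:,None]
    return s*[c["fx"],c["fy"]]+[c["cx"],c["cy"]]
def cyl(c,p,r,h):
    a=np.linspace(0,2*np.pi,60); ring=np.c_[p[0]+r*np.cos(a),p[1]+r*np.sin(a)]
    P=np.vstack([np.c_[ring,0*a+p[2]],np.c_[ring,0*a+p[2]+h]])
    hl=cv2.convexHull(proj(c,P).astype(np.float32)); m=cv2.moments(hl); return np.array([m["m10"],m["m01"]])/m["m00"]
E
python3 - <<'E'
from h import *
from scipy.optimize import least_squares
C={};obs={};F=[]
tiles=[]
for n,uv in(("scene",(242,247)),("top",(389,201))):
    c=cams.read_camera(n);C[n]=c
    for r in spotter.cut_out("cap",n):
        if np.hypot(*(np.array(r["uv"])-uv))<8:
            ys,xs=np.nonzero(r["region"]);obs[n]=np.array([xs.mean(),ys.mean()]);print(n,obs[n],len(xs))
    f=spotter.landmark_of("filler",n)[0]["uv"];F.append(ray(c,f));print(f)
    u,v=map(int,f);t=c["pixels"][v-24:v+24,u-24:u+24];tiles.append(cv2.resize(t,(384,384),interpolation=cv2.INTER_CUBIC));print("crop origin",u-24,v-24)
for ns in (["scene"],["top"],["scene","top"]):
    s=least_squares(lambda p:np.concatenate([cyl(C[n],[*p,0],.028,.034)-obs[n] for n in ns if n in obs]),[.48,-.25]);print(ns,s.x,s.fun)
print("filler",tri(F),[atz(C["scene"],[406.5,206],.164)])
cv2.imwrite("pics/neck.png",cv2.cvtColor(np.hstack(tiles),cv2.COLOR_RGB2BGR))
E
```

```text
[407.2, 208.7]
crop origin 383 184
top [388.82402235 200.77374302] 358
[248.3, 153.1]
crop origin 224 129Traceback (most recent call last):
  File "<stdin>", line 13, in <module>
    return func(*args, **kwargs)
    vector_fun = VectorFunction(
        fun_wrapped,
    ...<6 lines>...
        workers=workers
    )
    self._update_fun()
    ~~~~~~~~~~~~~~~~^^
    self.f = self.fun_wrapped(xp_copy(self.x))
             ~~~~~~~~~~~~~~~~^^^^^^^^^^^^^^^^^
    return np.atleast_1d(self.fun(x))
                         ~~~~~~~~^^^
    return self.f(x, *self.args, **self.kwargs)
           ~~~~~~^^^^^^^^^^^^^^^^^^^^^^^^^^^^^^
  File "<stdin>", line 13, in <lambda>
ValueError: need at least one array to concatenate
```

```bash
cat > m.py <<'E'
from h import *
from scipy.optimize import least_squares
C={};obs={};tiles=[]
for n,uv,f in(("scene",(242,247),(407,207)),("top",(389,201),(249,152))):
    c=cams.read_camera(n);C[n]=c
    hsv=cv2.cvtColor(c["pixels"],cv2.COLOR_RGB2HSV); m=(((hsv[...,0]<10)|(hsv[...,0]>170))&(hsv[...,1]>150)&(hsv[...,2]>50)).astype(np.uint8)
    b=np.zeros_like(m);b[uv[1]-16:uv[1]+16,uv[0]-15:uv[0]+15]=1
    hl=cv2.convexHull(cv2.findNonZero(m*b));q=cv2.moments(hl);obs[n]=np.array([q["m10"],q["m01"]])/q["m00"];print(n,obs[n],q["m00"])
    u,v=f;t=c["pixels"][v-24:v+24,u-24:u+24];tiles.append(cv2.resize(t,(384,384),interpolation=cv2.INTER_CUBIC));print("crop origin",u-24,v-24)
for ns in (["scene"],["top"],["scene","top"]):
    s=least_squares(lambda p:np.concatenate([cyl(C[n],[*p,0],.028,.034)-obs[n] for n in ns]),[.48,-.25]);print(ns,s.x,s.fun)
print("filler",tri([ray(C["scene"],(406.9,207.3)),ray(C["top"],(249,152.1))]),atz(C["scene"],(406.9,207.3),.164),atz(C["top"],(249,152.1),.164))
cv2.imwrite("pics/neck.png",cv2.cvtColor(np.hstack(tiles),cv2.COLOR_RGB2BGR))
E
python3 m.py
```

```text
scene [240.90620329 247.32286996] 446.0
crop origin 383 183
top [388.95215809 200.96307852] 320.5
crop origin 225 128
['scene'] [ 0.47916771 -0.25120262] [-1.09717223e-06 -1.20629323e-07]
['top'] [ 0.47868595 -0.25225082] [6.44715556e-07 3.46760260e-07]
['scene', 'top'] [ 0.47881815 -0.2516399 ] [-0.17974731 -0.07037394 -0.21847041 -0.05329169]
filler [0.58138108 0.11865504 0.16135581] [0.58510593 0.11907    0.164     ] [0.58020439 0.11617029 0.164     ]
```

View pics/neck.png

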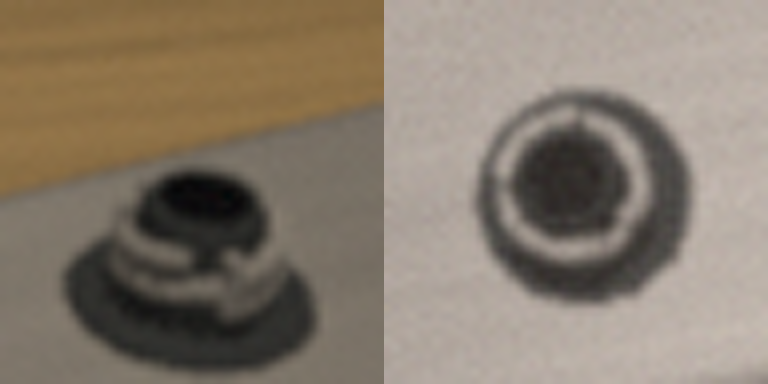

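The crop shows the neck's dark bore at scene ≈(408.1,206.9). In the top view the neck is centred at ≈(248.1,150.3), with the thread ring and base flange around it.

Run:
```python
from h import *
a=cams.read_camera("scene");b=cams.read_camera("top")
print(atz(a,(408.1,206.9),.164),atz(b,(247.8,150),.161),atz(b,(248.5,150.6),.157),atz(b,(249.5,151.9),.131),atz(a,(383+190/8-.5,183+295/8-.5),.131))
print(tri([ray(a,(408.1,206.9)),ray(b,(247.8,150.2))]))
s=env.get_state();Rm=rot(s["orientation"]);print(Rm.round(3))
p=s["tcp_pos"]
print("to cap",Rm.T@(np.array([.479,-.252,.11])-p))
```

```text
[0.5840394  0.12222942 0.164     ] [0.58585936 0.11983734 0.161     ] [0.58514038 0.11877991 0.157     ] [0.58659252 0.12078312 0.131     ] [0.58443055 0.12246213 0.131     ]
[0.58511133 0.12035276 0.16474462]
[[ 0.962  0.272 -0.   ]
 [ 0.272 -0.962 -0.   ]
 [-0.     0.    -1.   ]]
to cap [ 0.39230615 -0.20214753  0.12129515]
```

Request:
jog_arm(increments=[[[0.131,-0.0674,0.04,0,0,0,0],[0.131,-0.0674,0.04,0,0,0,0],[0.131,-0.0674,0.04,0,0,0,0],[0.131,-0.0674,0.04,0,0,0,0],[0.131,-0.0674,0.04,0,0,0,0],[0.131,-0.0674,0.04,0,0,0,0],[0.131,-0.0674,0.04,0,0,0,0],[0.131,-0.0674,0.04,0,0,0,0],[0.131,-0.0674,0.04,0,0,0,0],[0.131,-0.0674,0.04,0,0,0,0],[0.131,-0.0674,0.04,0,0,0,0],[0.131,-0.0674,0.04,0,0,0,0]]], force=22)

```text
clock: 2.4
tcp_pos: [0.4808, -0.2506, 0.1111]
orientation: [0.0, 0.991, 0.137, 0.0]
wrist_force: [-0.0, -0.5, 1.0]
finger_gap: 0.0854
grip_force: 0.0
```

Request:
jog_arm(increments=[[[0,0,0,0,0,-0.0443,0],[0,0,0,0,0,-0.0443,0],[0,0,0,0,0,-0.0443,0],[0,0,0,0,0,-0.0443,0],[0,0,0,0,0,-0.0443,0],[0,0,0,0,0,-0.0443,0],[0,0,0,0,0,-0.0443,0],[0,0,0,0,0,-0.0443,0],[0,0,0,0,0,-0.0443,0],[0,0,0,0,0,-0.0443,0],[0,0,0,0,0,-0.0443,0],[0,0,0,0,0,0,0],[0,0,0,0,0,0,0]]])

```text
clock: 3.7
tcp_pos: [0.4797, -0.2518, 0.1113]
orientation: [0.0, 0.62, 0.784, -0.0]
wrist_force: [-0.6, 1.8, -0.5]
finger_gap: 0.0855
grip_force: 0.0
```

```bash
cat > st.py <<'E'
from h import *
import sys
s=env.get_state();M=rot(s["orientation"]);p=s["tcp_pos"]
print(s["clock"],p.round(4),"yaw",np.degrees(np.arctan2(M[1,0],M[0,0])).round(2),"z",M[:,2].round(4),"F",s["wrist_force"].round(1),"T",s["ft_torque"].round(2),s["finger_gap"],s["grip_force"],"q",s["joint_pos"].round(2))
if len(sys.argv)>3: print("units",(M.T@(np.array(list(map(float,sys.argv[1:4])))-p)/.25).round(4))
E
python3 st.py .479 -.252 .003
```

```text
3.7 [ 0.4797 -0.2518  0.1113] yaw 103.33 z [ 1.e-04 -2.e-04 -1.e+00] F [-0.6  1.8 -0.5] T [-0.02  0.01  0.02] 0.08551729080688258 0.0 q [-0.63  0.32 -0.25  1.   -0.    0.71]
units [-2.000e-04 -3.000e-03  4.334e-01]
```

Request:
jog_arm(increments=[[[0,-0.003,0.0722,0,0,0,0],[0,0,0.0722,0,0,0,0],[0,0,0.0722,0,0,0,0],[0,0,0.0722,0,0,0,0],[0,0,0.0722,0,0,0,0],[0,0,0.0722,0,0,0,0],[0,0,0,0,0,0,0],[0,0,0,0,0,0,255],[0,0,0,0,0,0,255],[0,0,0,0,0,0,255],[0,0,0,0,0,0,255],[0,0,0,0,0,0,255],[0,0,0,0,0,0,255],[0,0,0,0,0,0,255],[0,0,0,0,0,0,255]]], force=22)

```text
clock: 5.2
tcp_pos: [0.4799, -0.2526, 0.0043]
orientation: [0.001, 0.619, 0.785, 0.0]
wrist_force: [-0.7, 1.0, 7.0]
finger_gap: 0.0553
grip_force: 23.7
```

```bash
python3 st.py .479 -.252 .22
```

```text
5.2 [ 0.4799 -0.2526  0.0043] yaw 103.51 z [ 0.0021 -0.0016 -1.    ] F [-0.7  1.   7. ] T [ 0.13  0.05 -0.05] 0.05529186580913837 23.72241415443966 q [-0.63  0.43 -0.39  0.75 -0.    0.7 ]
units [ 0.0013 -0.0014 -0.863 ]
```

Request:
jog_arm(increments=[[[0,0,-0.06,0,0,0,255],[0,0,-0.12,0,0,0,255],[0,0,-0.14,0,0,0,255],[0,0,-0.14,0,0,0,255],[0,0,-0.14,0,0,0,255],[0,0,-0.14,0,0,0,255],[0,0,-0.12,0,0,0,255],[0,0,0,0,0,0,255]]])

```text
clock: 6.0
tcp_pos: [0.4809, -0.2533, 0.2228]
orientation: [0.004, 0.619, 0.785, 0.0]
wrist_force: [1.0, -0.6, -1.2]
finger_gap: 0.0551
grip_force: 23.8
```

Request:
jog_arm(increments=[[[0.06,0.034,0,0,0,0,255],[0.123,0.0686,0,0,0,0,255],[0.123,0.0686,0,0,0,0,255],[0.123,0.0686,0,0,0,0,255],[0.123,0.0686,0,0,0,0,255],[0.123,0.0686,0,0,0,0,255],[0.123,0.0686,0,0,0,0,255],[0.123,0.0686,0,0,0,0,255],[0.123,0.0686,0,0,0,0,255],[0.123,0.0686,0,0,0,0,255],[0.123,0.0686,0,0,0,0,255],[0.06,0.034,0,0,0,0,255],[0,0,0,0,0,0,255],[0,0,0,0,0,0,255]]])

```text
clock: 7.4
tcp_pos: [0.5828, 0.1199, 0.2171]
orientation: [-0.0, 0.619, 0.786, -0.001]
wrist_force: [-1.2, 0.2, -1.0]
finger_gap: 0.0551
grip_force: 23.8
```

```bash
python3 st.py .585 .1205 .19
python3 - <<'E'
from h import *
c=cams.read_camera("scene");p=env.get_state()["tcp_pos"]
u,v=proj(c,[p])[0].astype(int);print(u,v)
# predicted cap silhouette: origin at TCP minus 4 mm
img=c["pixels"].copy();x0,y0=u-60,v-50
t=cv2.resize(img[y0:y0+110,x0:x0+120],None,fx=5,fy=5,interpolation=cv2.INTER_CUBIC)
a=np.linspace(0,6.29,80)
for (q,r,col) in (([*p[:2],p[2]-.0043],.028,(0,255,255)),([*p[:2],p[2]+.0297],.028,(0,255,255)),([.585,.1205,.164],.0155,(0,255,0)),([.585,.1205,.130],.033,(0,255,0))):
    P=proj(c,np.c_[q[0]+r*np.cos(a),q[1]+r*np.sin(a),0*a+q[2]]);cv2.polylines(t,[np.int32((P-[x0,y0]+.5)*5)],True,col,1)
cv2.imwrite("pics/over.png",cv2.cvtColor(t,cv2.COLOR_RGB2BGR))
E
```

```text
7.4 [0.5828 0.1199 0.2171] yaw 103.54 z [-1.7e-03 -9.0e-04 -1.0e+00] F [-1.2  0.2 -1. ] T [ 0.01  0.07 -0.07] 0.05513522603337405 23.752437080163205 q [ 0.07  0.36  0.07  1.29 -0.    1.4 ]
units [0.0004 0.0094 0.1084]
410 185
```

View pics/over.png

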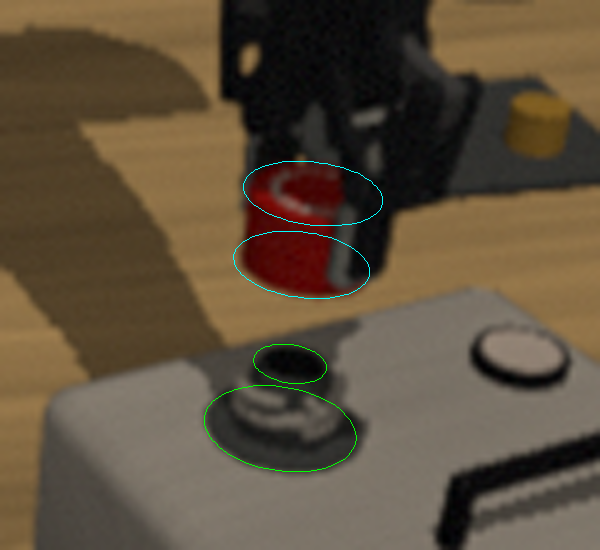

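The cap sits above the neck, and the cap and neck overlays both read about 1 px right of the prediction. That common bias cancels, so I keep the target.

Request:
jog_arm(increments=[[[0.0004,0.0094,0.04,0,0,0,255],[0,0,0.05,0,0,0,255],[0,0,0.05,0,0,0,255],[0,0,0.04,0,0,0,255],[0,0,0,0,0,0,255],[0,0,0,0,0,0,255],[0,0,0,0,0,0,255]]])

```text
clock: 8.15
tcp_pos: [0.5859, 0.121, 0.1735]
orientation: [0.0, 0.619, 0.785, 0.0]
wrist_force: [-0.3, -0.2, -2.0]
finger_gap: 0.0554
grip_force: 23.8
```

```bash
python3 st.py .585 .1205 .164
```

```text
8.15 [0.5859 0.121  0.1735] yaw 103.52 z [ 9.e-04 -0.e+00 -1.e+00] F [-0.3 -0.2 -2. ] T [-0.01 -0.03 -0.06] 0.055373805717129576 23.75235021048482 q [ 0.07  0.38 -0.    1.19 -0.    1.4 ]
units [-0.0009 -0.0041  0.0378]
```

Request:
jog_arm(increments=[[[0,-0.002,0.012,0,0,0,255],[0,0,0.012,0,0,0,255],[0,0,0.012,0,0,0,255],[0,0,0,0,0,0,255],[0,0,0,0,0,0,255]]])

```text
clock: 8.65
tcp_pos: [0.585, 0.1208, 0.1638]
orientation: [-0.0, 0.619, 0.785, -0.0]
wrist_force: [0.0, 0.8, 0.1]
finger_gap: 0.0554
grip_force: 23.8
```

Request:
jog_arm(increments=[[[0,0,0.004,0,0,0,255],[0,0,0.004,0,0,0,255],[0,0,0,0,0,0,255]]])

```text
clock: 8.95
tcp_pos: [0.585, 0.1208, 0.1618]
orientation: [-0.0, 0.619, 0.785, -0.0]
wrist_force: [-0.0, -0.0, -0.4]
finger_gap: 0.0553
grip_force: 23.8
```

Request:
jog_arm(increments=[[[0,0,0.004,0,0,0,255],[0,0,0.004,0,0,0,255],[0,0,0,0,0,0,255]]])

```text
clock: 9.25
tcp_pos: [0.585, 0.1208, 0.1598]
orientation: [-0.0, 0.619, 0.785, -0.0]
wrist_force: [-0.2, 0.1, -1.0]
finger_gap: 0.0553
grip_force: 23.8
```

Request:
jog_arm(increments=[[[0,0,0.003,0,0,0,255],[0,0,0,0,0,0,255]]])

```text
clock: 9.45
tcp_pos: [0.5851, 0.1208, 0.1591]
orientation: [-0.0, 0.619, 0.785, -0.0]
wrist_force: [-0.3, -0.1, -1.6]
finger_gap: 0.0553
grip_force: 23.8
```

Request:
jog_arm(increments=[[[0,0,0.003,0,0,0,255],[0,0,0,0,0,0,255]]])

```text
clock: 9.65
tcp_pos: [0.5852, 0.1208, 0.1585]
orientation: [0.0, 0.619, 0.785, 0.0]
wrist_force: [0.3, 0.5, -0.2]
finger_gap: 0.0552
grip_force: 23.8
```

Request:
jog_arm(increments=[[[0,0,0.003,0,0,0,255],[0,0,0,0,0,0,255]]])

```text
clock: 9.85
tcp_pos: [0.5852, 0.1208, 0.1582]
orientation: [0.0, 0.619, 0.785, 0.0]
wrist_force: [-0.9, -0.4, 2.2]
finger_gap: 0.0552
grip_force: 24.0
```

Request:
jog_arm(increments=[[[0,0,0.001,0,0,-0.028,255],[0,0,-0.0013,0,0,-0.028,255],[0,0,-0.0013,0,0,-0.028,255],[0,0,0,0,0,0,255]]])

```text
clock: 10.25
tcp_pos: [0.586, 0.1208, 0.1591]
orientation: [0.001, 0.51, 0.86, 0.001]
wrist_force: [0.6, -0.2, 4.0]
finger_gap: 0.0555
grip_force: 24.1
```

```bash
python3 st.py .585 .1205 .1539
```

```text
10.25 [0.586  0.1208 0.1591] yaw 118.65 z [ 0.0023  0.     -1.    ] F [ 0.6 -0.2  4. ] T [-0.08 -0.08  0.03] 0.055548877960250334 24.07701578008073 q [ 0.07  0.38 -0.03  1.15 -0.    1.14]
units [ 0.0007 -0.0041  0.0208]
```

Request:
jog_arm(increments=[[[0,0,-0.0013,0,0,-0.028,255],[0,0,-0.0013,0,0,-0.028,255],[0,0,-0.0013,0,0,-0.028,255],[0,0,-0.0013,0,0,-0.028,255],[0,0,0,0,0,0,255]]])

```text
clock: 10.75
tcp_pos: [0.586, 0.1209, 0.1604]
orientation: [0.001, 0.352, 0.936, 0.0]
wrist_force: [0.2, -0.8, 5.3]
finger_gap: 0.0552
grip_force: 24.2
```

Request:
jog_arm(increments=[[[0,0,-0.0013,0,0,-0.028,255],[0,0,-0.0013,0,0,-0.028,255],[0,0,0,0,0,0,255]]])

```text
clock: 11.05
tcp_pos: [0.586, 0.1209, 0.1611]
orientation: [0.001, 0.269, 0.963, 0.0]
wrist_force: [0.8, -0.5, 5.9]
finger_gap: 0.055
grip_force: 24.1
```

Request:
jog_arm(increments=[[[0,0,-0.0015,0,0,-0.028,255],[0,0,-0.0015,0,0,-0.028,255],[0,0,0,0,0,0,255]]])

```text
clock: 11.35
tcp_pos: [0.5853, 0.1209, 0.161]
orientation: [0.0, 0.183, 0.983, 0.0]
wrist_force: [0.2, -0.4, 2.8]
finger_gap: 0.0552
grip_force: 24.0
```

Request:
jog_arm(increments=[[[0,0,-0.0015,0,0,-0.028,255],[0,0,-0.0015,0,0,-0.028,255],[0,0,0,0,0,0,255]]])

```text
clock: 11.65
tcp_pos: [0.585, 0.1209, 0.161]
orientation: [-0.0, 0.097, 0.995, -0.0]
wrist_force: [0.7, -0.2, -1.3]
finger_gap: 0.0556
grip_force: 23.8
```

Request:
jog_arm(increments=[[[0,0,-0.0013,0,0,-0.028,255],[0,0,-0.0013,0,0,-0.028,255],[0,0,0,0,0,0,255]]])

```text
clock: 11.95
tcp_pos: [0.585, 0.1209, 0.1618]
orientation: [-0.0, 0.01, 1.0, 0.0]
wrist_force: [1.4, 0.2, -1.4]
finger_gap: 0.0553
grip_force: 23.8
```

Request:
jog_arm(increments=[[[0,0,0,0,0,0.03,255],[0,0,0,0,0,0.03,255],[0,0,0,0,0,0.025,255],[0,0,0,0,0,0,255]]])

```text
clock: 12.35
tcp_pos: [0.5849, 0.1208, 0.1619]
orientation: [-0.0, 0.143, 0.99, -0.0]
wrist_force: [1.1, -1.1, -0.7]
finger_gap: 0.0557
grip_force: 23.8
```

Request:
jog_arm(increments=[[[0,0,0.004,0,0,0,255],[0,0,0.003,0,0,0,255],[0,0,0,0,0,0,255]]])

```text
clock: 12.65
tcp_pos: [0.5851, 0.1209, 0.1603]
orientation: [-0.0, 0.141, 0.99, 0.0]
wrist_force: [0.6, -0.2, -0.9]
finger_gap: 0.0551
grip_force: 23.8
```

```bash
python3 st.py .585 .1205 .1539
```

```text
12.65 [0.5851 0.1209 0.1603] yaw 163.81 z [-0.e+00  1.e-04 -1.e+00] F [ 0.6 -0.2 -0.9] T [ 0.12 -0.17 -0.03] 0.0550699518220091 23.75536635663886 q [ 0.07  0.38 -0.03  1.16  0.    0.35]
units [-0.0001 -0.0017  0.0258]
```

No contact at this height, so I'll keep lowering gently.

Request:
jog_arm(increments=[[[0,0,0.004,0,0,0,255],[0,0,0.004,0,0,0,255],[0,0,0,0,0,0,255]]])

```text
clock: 12.95
tcp_pos: [0.5855, 0.121, 0.1585]
orientation: [0.0, 0.141, 0.99, 0.0]
wrist_force: [1.3, 0.9, -0.6]
finger_gap: 0.0553
grip_force: 23.8
```

Request:
jog_arm(increments=[[[0,0,0.003,0,0,0,255],[0,0,0.003,0,0,0,255],[0,0,0,0,0,0,255]]])

```text
clock: 13.25
tcp_pos: [0.5856, 0.1209, 0.1571]
orientation: [0.001, 0.141, 0.99, 0.0]
wrist_force: [2.6, 2.3, 0.0]
finger_gap: 0.0551
grip_force: 23.8
```

Request:
jog_arm(increments=[[[0,0,0.003,0,0,0,255],[0,0,0.003,0,0,0,255],[0,0,0,0,0,0,255]]])

```text
clock: 13.55
tcp_pos: [0.5849, 0.1208, 0.1549]
orientation: [-0.0, 0.141, 0.99, -0.0]
wrist_force: [2.1, 0.4, -1.7]
finger_gap: 0.0554
grip_force: 23.7
```

Request:
jog_arm(increments=[[[0,0,0.003,0,0,0,255],[0,0,0,0,0,0,255]]])

```text
clock: 13.75
tcp_pos: [0.5849, 0.1207, 0.1544]
orientation: [-0.0, 0.141, 0.99, -0.0]
wrist_force: [2.7, 0.4, -1.8]
finger_gap: 0.0548
grip_force: 23.8
```

```bash
python3 st.py .585 .1205 .1539
```

```text
13.75 [0.5849 0.1207 0.1544] yaw 163.81 z [-5.e-04 -4.e-04 -1.e+00] F [ 2.7  0.4 -1.8] T [ 0.18 -0.41  0.02] 0.05483489569634425 23.763506412506104 q [ 0.07  0.39 -0.04  1.15 -0.    0.35]
units [-0.0004 -0.0006  0.0021]
```

Request:
jog_arm(increments=[[[0,0,0.003,0,0,0,255],[0,0,0,0,0,0,255]]])

```text
clock: 13.95
tcp_pos: [0.585, 0.1206, 0.1539]
orientation: [-0.0, 0.141, 0.99, -0.0]
wrist_force: [2.3, 0.5, -1.4]
finger_gap: 0.055
grip_force: 23.8
```

Request:
jog_arm(increments=[[[0,0,0.003,0,0,0,255],[0,0,0,0,0,0,255]]])

```text
clock: 14.15
tcp_pos: [0.5851, 0.1207, 0.1532]
orientation: [0.0, 0.141, 0.99, -0.0]
wrist_force: [0.9, 0.4, -0.5]
finger_gap: 0.0552
grip_force: 23.8
```

Request:
jog_arm(increments=[[[0,0,0.003,0,0,0,255],[0,0,0,0,0,0,255]]])

```text
clock: 14.35
tcp_pos: [0.5852, 0.1206, 0.1528]
orientation: [0.0, 0.141, 0.99, -0.0]
wrist_force: [1.9, -0.2, 1.4]
finger_gap: 0.0549
grip_force: 24.1
```

Request:
jog_arm(increments=[[[0,0,0.0015,0,0,0,255],[0,0,0,0,0,0,255],[0,0,0,0,0,0,255]]])

```text
clock: 14.65
tcp_pos: [0.5853, 0.1207, 0.1526]
orientation: [0.0, 0.141, 0.99, -0.0]
wrist_force: [0.1, -2.1, 5.1]
finger_gap: 0.0553
grip_force: 24.2
```

```bash
python3 st.py .585 .1205 .1483
```

```text
14.65 [0.5853 0.1207 0.1526] yaw 163.81 z [ 7.e-04 -3.e-04 -1.e+00] F [ 0.1 -2.1  5.1] T [-0.11 -0.02  0.05] 0.055298155830956354 24.199491751589335 q [ 0.07  0.39 -0.04  1.14 -0.    0.35]
units [ 0.0008 -0.001   0.0172]
```

The cap has dropped into a thread start, with contact about 15.6 mm below the rim. Now turning it forward.

Request:
jog_arm(increments=[[[0,0,0.0013,0,0,0.028,255],[0,0,0.0013,0,0,0.028,255],[0,0,0.0013,0,0,0.028,255],[0,0,0,0,0,0,255]]])

```text
clock: 15.05
tcp_pos: [0.5855, 0.1211, 0.1516]
orientation: [0.0, 0.27, 0.963, 0.0]
wrist_force: [0.5, -0.2, 5.0]
finger_gap: 0.0551
grip_force: 24.2
```

Request:
jog_arm(increments=[[[0,0,0.0013,0,0,0.028,255],[0,0,0.0013,0,0,0.028,255],[0,0,0.0013,0,0,0.028,255],[0,0,0,0,0,0,255]]])

```text
clock: 15.45
tcp_pos: [0.5854, 0.1211, 0.1506]
orientation: [0.0, 0.394, 0.919, 0.0]
wrist_force: [-0.2, 0.2, 4.6]
finger_gap: 0.0554
grip_force: 24.2
```

```bash
python3 st.py .585 .1205 .1483
```

```text
15.45 [0.5854 0.1211 0.1506] yaw 133.56 z [ 1.e-03  3.e-04 -1.e+00] F [-0.2  0.2  4.6] T [ 0.04 -0.2  -0.03] 0.0554387270613556 24.22590919420502 q [ 0.07  0.39 -0.04  1.14  0.    0.88]
units [-0.0004 -0.0028  0.0092]
```

Sinking at the thread pitch. Continuing in small steps.

Request:
jog_arm(increments=[[[0,0,0.0013,0,0,0.028,255],[0,0,0.0013,0,0,0.028,255],[0,0,0.0013,0,0,0.028,255],[0,0,0,0,0,0,255]]])

```text
clock: 15.85
tcp_pos: [0.5855, 0.1209, 0.1496]
orientation: [0.0, 0.512, 0.859, 0.0]
wrist_force: [0.3, 0.1, 4.4]
finger_gap: 0.0551
grip_force: 24.1
```

Request:
jog_arm(increments=[[[0,0,0.0013,0,0,0.028,255],[0,0,0.0013,0,0,0.028,255],[0,0,0,0,0,0,255]]])

```text
clock: 16.15
tcp_pos: [0.5855, 0.1209, 0.1489]
orientation: [0.0, 0.585, 0.811, 0.0]
wrist_force: [1.3, -0.0, 5.3]
finger_gap: 0.0553
grip_force: 24.2
```

Request:
jog_arm(increments=[[[0,0,0.0013,0,0,0.028,255],[0,0,0,0,0,0,255]]])

```text
clock: 16.35
tcp_pos: [0.5854, 0.1209, 0.1485]
orientation: [0.0, 0.62, 0.785, 0.0]
wrist_force: [1.1, -0.4, 4.4]
finger_gap: 0.0553
grip_force: 24.2
```

```bash
python3 st.py .585 .1205 .1483
```

```text
16.35 [0.5854 0.1209 0.1485] yaw 103.36 z [ 8.e-04 -1.e-04 -1.e+00] F [ 1.1 -0.4  4.4] T [-0.09 -0.28 -0.11] 0.05526181780885957 24.1746347515669 q [ 0.07  0.39 -0.05  1.13 -0.    1.41]
units [-0.0011 -0.0019  0.001 ]
```

Request:
jog_arm(increments=[[[0,0,0.0013,0,0,0.028,255],[0,0,0,0,0,0,255]]])

```text
clock: 16.55
tcp_pos: [0.5853, 0.1209, 0.1483]
orientation: [0.0, 0.654, 0.757, 0.0]
wrist_force: [0.9, 0.7, 4.9]
finger_gap: 0.0555
grip_force: 24.2
```

Request:
jog_arm(increments=[[[0,0,0.0013,0,0,0.028,255],[0,0,0,0,0,0,255]]])

```text
clock: 16.75
tcp_pos: [0.5854, 0.121, 0.1482]
orientation: [0.0, 0.687, 0.727, 0.0]
wrist_force: [-0.8, -0.0, 7.0]
finger_gap: 0.0552
grip_force: 24.3
```

```bash
python3 st.py .585 .1205 .1483
```

```text
16.75 [0.5854 0.121  0.1482] yaw 93.29 z [ 1.e-03  2.e-04 -1.e+00] F [-0.8 -0.   7. ] T [ 0.05 -0.02 -0.05] 0.05522292231125616 24.295592653472227 q [ 0.07  0.39 -0.05  1.13  0.    1.58]
units [-0.0018 -0.0015 -0.0002]
```

Request:
jog_arm(increments=[[[0,0,0,0,0,0.022,255],[0,0,0,0,0,0,255]]])

```text
clock: 16.95
tcp_pos: [0.5854, 0.1209, 0.1483]
orientation: [0.0, 0.711, 0.703, 0.0]
wrist_force: [0.0, 0.2, 6.8]
finger_gap: 0.0552
grip_force: 24.3
```

```bash
python3 st.py .585 .1205 .1483
```

```text
16.95 [0.5854 0.1209 0.1483] yaw 89.35 z [ 1.e-03  1.e-04 -1.e+00] F [0.  0.2 6.8] T [ 0.05 -0.04 -0.04] 0.05516911956391025 24.30565502128843 q [ 0.07  0.39 -0.05  1.13  0.    1.65]
units [-0.0016 -0.0015 -0.0001]
```

The height has stopped falling at the predicted home height. Releasing and retreating.

Request:
jog_arm(increments=[[[0,0,-0.004,0,0,0,255],[0,0,0,0,0,0,0],[0,0,0,0,0,0,0],[0,0,0,0,0,0,0],[0,0,0,0,0,0,0],[0,0,0,0,0,0,0],[0,0,0,0,0,0,0],[0,0,-0.03,0,0,0,0],[0,0,-0.06,0,0,0,0],[0,0,-0.12,0,0,0,0],[0,0,-0.12,0,0,0,0],[0,0,-0.12,0,0,0,0],[0,0,0,0,0,0,0],[0,0,0,0,0,0,0]]])

```text
clock: 18.35
tcp_pos: [0.5857, 0.1209, 0.2622]
orientation: [0.001, 0.711, 0.703, 0.001]
wrist_force: [-0.3, -0.1, 0.2]
finger_gap: 0.0859
grip_force: 0.0
```

Run:
```python
from h import *
c=cams.read_camera("scene");x0,y0=350,140
t=cv2.resize(c["pixels"][y0:y0+110,x0:x0+120],None,fx=5,fy=5,interpolation=cv2.INTER_CUBIC)
a=np.linspace(0,6.29,80)
for z in(.144,.178):
    P=proj(c,np.c_[.5854+.028*np.cos(a),.121+.028*np.sin(a),0*a+z]);cv2.polylines(t,[np.int32((P-[x0,y0]+.5)*5)],True,(0,255,255),1)
cv2.imwrite("pics/end.png",cv2.cvtColor(t,cv2.COLOR_RGB2BGR))
```

```text
(no output)
```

View pics/end.png

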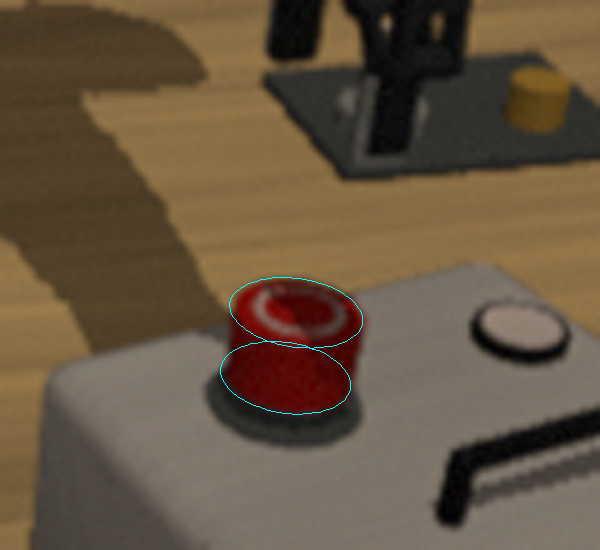

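The cap sits level on the neck at the home height, matching the overlay, and the gripper is clear of it. Handing in.

```bash
python3 -c "
from workcell import ticket
print(ticket.hand_in())"
```

```text
the job is handed in; nothing more can be done
None
```

The rightmost red cap is screwed home and sits flat on the filler rim, released with the gripper clear and handed in after about 18 s of robot time; contact force read at most about 7 N, and I moved nothing else on the bench.

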